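Tip a tall measuring cylinder over onto the draining rack

TASK

Drain the tall measuring cylinder with the blue foot and blue band; leave the orange one standing where it is. First lean it, mouth up, over the tall ledge of the draining rack with its foot on the rack's black mat, and let go. Then take it again low down near the foot and finish the tip: lay it in the two notched ledges with its foot hanging out just before the tall ledge and its mouth at or close to the upright stop, and let go.

Things in the scene. Friction and masses are not known exactly. Their poses are not given: they have to be found in the camera images.
- cylinder_blue: Cylinder to drain: white open tube, 40 mm diameter, 220 mm tall overall, round blue foot 54 mm diameter and 10 mm thick (blue cone up to 18 mm), blue band below the mouth. 0.1 to 0.2 kg, centre of mass about 110 mm up. Nothing can enter the mouth: grip it across the outside. Starts upright on the worktop. Origin: centre of the foot's underside; z runs to the mouth.
- cylinder_orange: A second measuring cylinder of the same shape with orange foot and band, to be left standing. Same origin and axes.
- drain_rack: Fixed rack: grey plate 300 x 110 x 6 mm (x -135 to +165 mm), two steel ledges. x: the way to tip, y across, z up; origin on the worktop under the tall ledge's notch. Black mat x -130 to -20, top z 6, with a 5 mm high heel bar across it, x -98 to -93. Low ledge at x 100, same V-notch, bottom z 99.7. Stop plate 44 wide, near face x 153, top z 128. A tube in both lies mouth 7 degrees down.
- ledge_notch (a point): Bottom of the V-notch in the tall ledge, 112 mm above the worktop; axes as the rack. Ledge 12 mm thick along x; sides rise at 30 degrees to 23 mm up at y +-40 mm. A lying tube's axis is 23 mm above this point. With the foot's lowest edge on the mat 84 mm before it (in front of the heel bar) the cylinder leans 40 degrees and touches 135 mm up the tube.

How it is judged:
By the outcome, as a careful person would: the job done as asked, in the order asked, and still so for the second after the job is handed in, with the robot touching nothing.
It also fails if it takes over 54 s, if anything falls off the work surface, if the arm or the gripper's body presses on something with over 40 N, if the wrist force passes 120 N, or if a joint passes its speed limit or range.

ROBOT

A 6-joint arm with a two-finger parallel gripper is mounted at the origin on a cart in front of the work surface, level with it; the furniture and walls round the work are solid. World frame = base frame: x ahead of the robot, y to its left, z up, the work surface at z = 0. Lengths are in mm, angles in rad, forces in N, time in s.
With the tool pointing down it reaches from about 400 to 925 mm from the base axis. Payload 3.4 kg.
Tool frame: the origin (TCP) lies on the front face of the gripper's body, between the roots of the fingers; the fingertips stand 73 mm ahead of it and the grasp point (between the pads) lies env.grip_point_offset ahead of it (env.grip_point_offset is the distance from the TCP to the grasp point, in mm); z points along the fingers, y is the direction in which the jaws open and shut (so a half turn about z gives the same grasp; the last joint's range is limited). The gripper opens to 85 mm and grips with 20 to 120 N. Pads are 22 mm wide; open, the fingers measure 114 mm over their backs; the gripper's body (76 mm by 85 mm) begins 54 mm behind the grasp point. The pads swing forward as they close: fully open they stand 13 mm farther back than shut.
Start: joints at [-1.242, 0.307, 1.506, -0, 1.328, -0.073], TCP at [225.375, -528.997, 303.905] pointing down, gripper open.
Joint ranges: [-3.12, 3.12], [-1.05, 2.28], [0.14, 2.33], [-1.42, 4.57], [0.1, 2.73], [-2.68, 2.68]. Speed limits (rad/s): [2.57, 2.57, 3.14, 3.14, 3.14, 3.14].

INTERFACE

Orientations are given as a unit quaternion [x, y, z, w].
In Python, from plant import get_state, optics, env gives the robot as it stands.
- The arm moves only by the tool step_arm, never from a script. Its argument "targets" is a list of rows, each a list of 3 entries, a list of its own where there are three numbers: the closure, from 0 (fully open) to 1 (shut), then the shift along the tool's x, y, z in m, then the turn about the tool's z in degrees. In form: [[hand, [dx, dy, dz], turn], ...]. A call has exactly 10 rows; each row is the pose to reach, as a shift and turn from the pose commanded when the call began, along the tool's axes at that moment; what a row does not reach only later rows make up. A row lasts 1/8 s, in which the tool goes at most 62.5 mm and 10.7 degrees, less where a joint would pass 70% of its speed; a pose out of reach is approached as far as the arm can. A call with a gripper value outside its range is refused whole. The fingers move at their own pace and stop on an object; the grip force is fixed at half the most. Time passes only in rows, so rows that repeat a pose let the fingers close, or fill a call up. It gives the time, the measured TCP pose, the force and the opening at its end, in the units of the state.
- get_state(): the state, without advancing time (a new reading comes with each control period).
- optics.read_camera(name): name is "scene" or "top" or "wrist"; returns a dict with "pixels" (400x640x3 uint8, red, green, blue), "range_z" (400x640 float32, mm along the optical axis (not along the pixel's ray), 0 where there is no reading), "fx", "fy", "cx", "cy" (pixels), "distortion" ([k1, k2, p1, p2, k3] as OpenCV has them; the pictures are not rectified), "rvec" (rotation vector, rad) and "tvec" (3), from world to camera coordinates, as OpenCV has them. Camera axes: x right, y down, z forward; pixel columns grow to the right and rows downward; lengths in mm; the calibration is good to about 2 mm. A picture is of the moment at which its call begins.
- env.hand_in(): hands the job in, once; it reports no verdict.
Trained networks look in the newest picture that a camera, given by its name, has taken for a name from the list of things; names that differ only in an ending like _2 or _b are one class to them, and where a whole thing is asked for, a point or a joint stands for the part that bears it (a point fixed in the world has none). Each returns a list of dicts, best first, with "conf" (0 to 1); they miss things now and then, are a little off and sometimes report something else, mostly with a low value. They report only what shows in the picture. A call takes as long as a camera call.
- optics.recognise(query, camera): "centre" ([x, y, z] in mm, in world coordinates, good to about 4 mm: the middle of the surface that is visible of it).
- optics.trace(query, camera): "region" (400x640 bool, what is visible of it).
- optics.spot_point(query, camera): "centre" ([x, y, z] in mm, in world coordinates, good to about 4 mm: a listed point, or the origin of a listed thing).
The state is a dict: "clock": time; "q": joint angles; "qd": joint speeds; "joint_efforts": joint torques, N m; "tcp_pos": TCP position; "orientation": TCP orientation; "force": force on the tool from outside, world axes, zero at the start; "ft_torque": the same for the moment, N m; "grip_width": opening from 0.0 (shut) to 1.0 (fully open).
Only numpy, scipy, OpenCV 4.12 (cv2) and the standard library are available. Lean on these libraries where they do the work, as an engineer would, in place of code of your own. Each camera call takes 0.05 s, during which the arm holds its last target.

## Working session

There is one attempt and no reset: what is moved stays moved. The work goes in short steps, Python scripts to look and compute and a tool call to move; the robot and the scene stay as the last step left them, time stands still between calls to the robot, and variables do not carry over. Pictures are saved under pics/ and viewed, and the job is handed in when it is done.

Besides the shell and the picture viewer there is one more tool, called after ">>>" by a JSON object that holds its "name" and its "arguments", one argument or row to a line. step_arm: Moves the arm, as the interface text tells. Its arguments: {"type":"object","properties":{"targets":{"type":"array"}},"required":["targets"]}

```bash
ls; mkdir -p pics
python3 - <<'E'
from plant import get_state, optics, env
import cv2
print(get_state()); print(env.grip_point_offset)
for c in ["scene","top"]:
    r=optics.read_camera(c); cv2.imwrite(f"pics/{c}0.png",r["pixels"][:,:,::-1])
    print(c,r["rvec"],r["tvec"],r["fx"],r["distortion"])
    for q in ["cylinder_blue","cylinder_orange","drain_rack","ledge_notch"]:
        print(c,q,[(d["centre"],d["conf"]) for d in optics.spot_point(q,c)],[(d["centre"],d["conf"]) for d in optics.recognise(q,c)])
E
```

```text
pics
{'clock': 0.0, 'q': array([-1.24150655e+00,  3.07588177e-01,  1.50769952e+00, -7.99326453e-06,
        1.32840365e+00, -7.35215731e-02]), 'qd': array([-0.00115335,  0.00065671,  0.00029812,  0.00101106, -0.00060567,
        0.00104769]), 'joint_efforts': array([-1.53671294e-04, -4.57548201e+01, -2.51916790e+01,  7.34344758e-05,
        1.36039293e-02, -6.00552738e-06]), 'tcp_pos': array([ 225.18509345, -528.46017651,  302.96234167]), 'orientation': array([ 9.79785613e-01,  2.00047624e-01, -1.37676200e-04, -1.04028149e-03]), 'force': array([-0.11541078,  1.11590008, -0.39347873]), 'ft_torque': array([ 0.03843744, -0.04235727, -0.01223921]), 'grip_width': 0.9980528247407944}
53.900000000000006
scene [ 2.58612654 -0.24140098  0.04976499] [-496.70327262  247.38283028  847.51287363] 412.9797997260166 [-0.10366855  0.          0.          0.          0.        ]
scene cylinder_blue [([465.4, 278.7, 1.4], 0.59)] [([468.5, 259.8, 138.5], 0.61)]
scene cylinder_orange [([605.1, 240.9, 2.0], 0.75)] []
scene drain_rack [([547.4, -80.8, 3.3], 0.66)] [([543.3, -84.4, 5.3], 0.86)]
scene ledge_notch [([544.9, -80.5, 110.5], 0.75)] [([544.8, -87.0, 7.1], 0.89), ([602.9, 223.4, 139.2], 0.42)]
top [ 2.11564659 -2.12089969  0.19662167] [129.46961368 550.03355286 826.32457693] 392.7664580260275 [-0.06449345  0.          0.          0.          0.        ]
top cylinder_blue [([468.0, 267.6, -2.2], 0.71)] [([466.2, 266.9, 148.3], 0.66)]
top cylinder_orange [([603.2, 241.9, -3.4], 0.64)] [([591.7, 234.9, 151.2], 0.84)]
top drain_rack [([545.1, -82.4, 3.1], 0.93)] [([540.5, -62.0, 8.9], 0.68)]
top ledge_notch [([545.0, -81.6, 113.5], 0.61)] []
```

View pics/scene0.png

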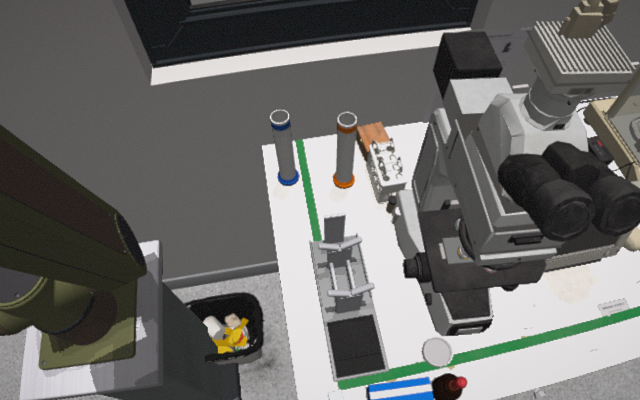

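View pics/top0.png

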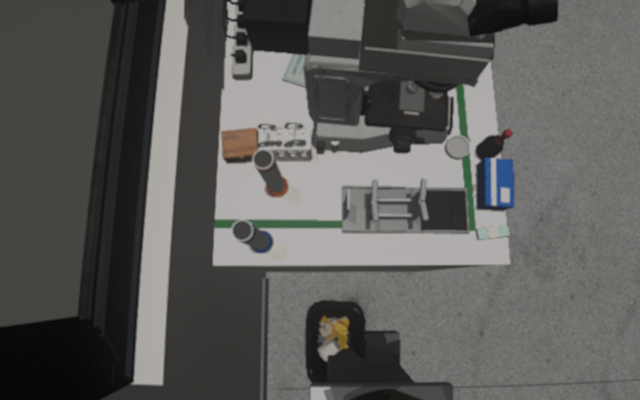

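The blue cylinder stands at about (285,178) in the scene view, with the orange one at (345,180). The rack's mat end is nearest the viewer and its stop points towards the cylinders. Next I'll measure the rack yaw and the positions from depth.

```bash
cat > h.py <<'E'
from plant import get_state, optics, env
import numpy as np, cv2
from scipy.spatial.transform import Rotation as R
def cloud(r):
    h,w=r["range_z"].shape
    v,u=np.mgrid[:h,:w]
    K=np.array([[r["fx"],0,r["cx"]],[0,r["fy"],r["cy"]],[0,0,1.]])
    p=cv2.undistortPoints(np.stack([u,v],-1).reshape(-1,1,2).astype(np.float64),K,np.array(r["distortion"])).reshape(h,w,2)
    z=r["range_z"].astype(float)
    P=np.dstack([p[...,0]*z,p[...,1]*z,z])
    Rm=cv2.Rodrigues(np.array(r["rvec"]))[0]
    W=(P-np.array(r["tvec"]).ravel())@Rm
    W[z<=0]=np.nan
    return W
def project(r,X):
    K=np.array([[r["fx"],0,r["cx"]],[0,r["fy"],r["cy"]],[0,0,1.]])
    return cv2.projectPoints(np.array(X,float).reshape(-1,3),np.array(r["rvec"]),np.array(r["tvec"]),K,np.array(r["distortion"]))[0].reshape(-1,2)
E
python3 - <<'E'
from h import *
print(get_state()["clock"])
for c in ["scene","top"]:
    r=optics.read_camera(c); W=cloud(r); np.savez(f"pics/{c}.npz",W=W,px=r["pixels"])
    for q in ["drain_rack","cylinder_blue","cylinder_orange"]:
        t=optics.trace(q,c)
        if not t: print(c,q,"none"); continue
        m=t[0]["region"]; P=W[m]; P=P[~np.isnan(P[:,0])]
        print(c,q,t[0]["conf"],m.sum(),P.min(0).round(),P.max(0).round())
        np.save(f"pics/{c}_{q}.npy",m)
        if q=="drain_rack":
            S=P[(P[:,2]>-1)&(P[:,2]<14)]
            print(cv2.minAreaRect(S[:,:2].astype(np.float32)))
            S=P[(P[:,2]>60)]; print("high", S[:, :].mean(0), cv2.minAreaRect(S[:,:2].astype(np.float32)))
        else:
            for lo,hi in [(3,12),(30,60),(80,120),(130,170),(170,215),(215,225)]:
                S=P[(P[:,2]>lo)&(P[:,2]<hi)]
                if len(S)>6: print(lo,hi,len(S),S.mean(0).round(1),S.min(0).round(1),S.max(0).round(1))
E
```

```text
0.9
scene drain_rack none
scene cylinder_blue 0.91 1394 [443. 244.  -2.] [496. 391. 223.]
3 12 75 [467.5 259.7   8.5] [443.1 244.4   3.2] [494.9 366.2  12. ]
30 60 127 [467.9 261.6  45.1] [445.4 250.6  30.3] [488.6 390.7  59.8]
80 120 190 [469.4 264.  100.5] [444.  250.9  80. ] [496.4 390.  119.7]
130 170 200 [468.  256.1 149.5] [449.1 251.1 130. ] [487.8 268.2 169.7]
170 215 410 [468.7 265.8 196.6] [448.7 248.6 170. ] [488.8 290.3 215. ]
215 225 111 [468.7 269.7 218.9] [449.  249.8 215.1] [488.1 291.2 223.5]
scene cylinder_orange 0.81 1441 [576. 211.  -2.] [662. 389. 223.]
3 12 82 [603.9 229.7   8.8] [575.7 211.1   3. ] [661.5 359.6  12. ]
30 60 129 [599.2 229.3  44.9] [582.7 217.2  30.3] [624.3 389.5  60. ]
80 120 190 [599.9 223.  100.9] [583.1 217.   80.2] [623.1 235.9 119.9]
130 170 217 [599.3 223.6 150.1] [582.5 217.  130. ] [623.2 238.1 170. ]
170 215 408 [601.3 232.9 195.7] [582.2 215.5 170.4] [623.4 256.  215. ]
215 225 118 [602.3 236.2 218.6] [583.  216.2 215. ] [621.3 258.  222.6]
top drain_rack 0.78 5897 [ 490. -217.   -4.] [607.  84. 136.]
((546.9442749023438, -65.7520599
[... 488 characters left out ...]
130 170 150 [471.9 272.7 151.5] [452.3 251.6 130.3] [489.4 289.8 169.9]
170 215 213 [471.4 272.5 193.9] [451.9 251.5 170.5] [489.3 290.2 214.5]
215 225 108 [472.9 270.8 218.6] [451.7 252.1 215.1] [491.4 290.7 222. ]
top cylinder_orange 0.87 859 [579. 214.   3.] [625. 261. 221.]
3 12 63 [591.3 232.7   9. ] [578.6 213.6   3.2] [624.7 260.8  11.8]
30 60 55 [592.1 232.2  45.7] [585.4 219.9  31. ] [611.6 257.4  59.8]
80 120 83 [592.  232.8 100.1] [585.4 219.8  80.1] [619.8 251.6 119.8]
130 170 171 [602.7 238.1 151. ] [585.4 219.9 130.5] [622.  255.1 169.6]
170 215 255 [603.5 239.2 193.7] [582.7 219.5 170.1] [621.8 255.5 214.8]
215 225 80 [601.1 238.  218. ] [584.4 221.  215.1] [621.9 255.3 221.1]
```

>>> {"name": "step_arm", "arguments": {
  "targets": [
    [0, [0.0447, -0.0328, -0.003], -7.4],
    [0, [0.0894, -0.0655, -0.006], -14.9],
    [0, [0.1341, -0.0983, -0.006], -22.3],
    [0, [0.1788, -0.1311, -0.006], -29.7],
    [0, [0.2236, -0.1638, -0.006], -37.2],
    [0, [0.2683, -0.1966, -0.006], -44.6],
    [0, [0.313, -0.2294, -0.006], -52.0],
    [0, [0.3577, -0.2621, -0.006], -59.5],
    [0, [0.4024, -0.2949, -0.006], -66.92],
    [0, [0.4024, -0.2949, -0.006], -66.92]
  ]
}}

```text
clock: 2.55
tcp_pos: [481.6, -96.8, 310.0]
orientation: [0.705, 0.709, 0.001, 0.0]
force: [-0.1, -0.1, 1.1]
grip_width: 0.997
```

>>> {"name": "step_arm", "arguments": {
  "targets": [
    [0, [0.053, -0.001, 0], 0],
    [0, [0.106, -0.003, 0], 0],
    [0, [0.159, -0.004, 0], 0],
    [0, [0.212, -0.006, 0], 0],
    [0, [0.265, -0.007, 0], 0],
    [0, [0.318, -0.009, 0], 0],
    [0, [0.3705, -0.01, 0], 0],
    [0, [0.3705, -0.01, 0], 0],
    [0, [0.3705, -0.01, 0.003], 0],
    [0, [0.3705, -0.01, 0.005], 0]
  ]
}}

```text
clock: 3.8
tcp_pos: [470.0, 268.8, 304.6]
orientation: [0.708, 0.706, -0.001, 0.0]
force: [-0.6, -0.1, 0.5]
grip_width: 0.999
```

Run:
```python
from h import *
s=get_state();print(s["tcp_pos"],s["q"],s["clock"])
r=optics.read_camera("wrist"); cv2.imwrite("pics/w1.png",r["pixels"][:,:,::-1])
W=cloud(r); t=optics.trace("cylinder_blue","wrist")
if t:
    P=W[t[0]["region"]];P=P[~np.isnan(P[:,0])]; S=P[(P[:,2]>205)&(P[:,2]<226)]; print(t[0]["conf"],S.min(0),S.max(0),S.mean(0),len(S))
```

```text
[469.9780888  268.84075533 304.58223647] [ 4.41870402e-01  2.60023281e-01  1.57386139e+00 -5.46706653e-04
  1.30864777e+00  4.44126532e-01] 3.8
0.73 [450.70655343 253.2051678  205.05062059] [490.53166784 292.89818463 221.77906088] [470.87516818 272.29805378 215.82154382] 1798
```

View pics/w1.png

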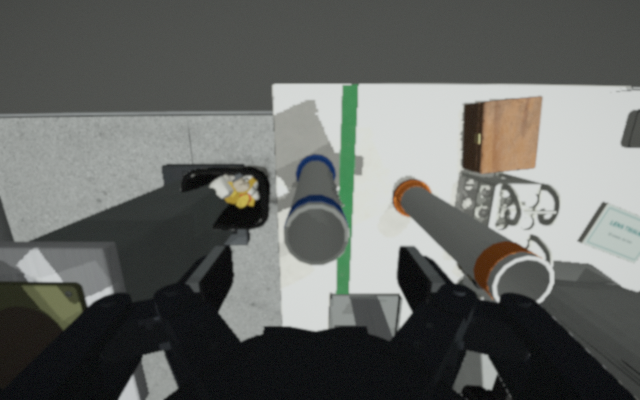

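Blue mouth is centred between the fingers (315,235). I'll lower onto it and grip.

>>> {"name": "step_arm", "arguments": {
  "targets": [
    [0, [0.001, 0.0005, 0.03], 0],
    [0, [0.001, 0.0005, 0.061], 0],
    [0, [0.001, 0.0005, 0.061], 0],
    [1, [0.001, 0.0005, 0.061], 0],
    [1, [0.001, 0.0005, 0.061], 0],
    [1, [0.001, 0.0005, 0.061], 0],
    [1, [0.001, 0.0005, 0.061], 0],
    [1, [0.001, 0.0005, 0.061], 0],
    [1, [0.001, 0.0005, 0.061], 0],
    [1, [0.001, 0.0005, 0.061], 0]
  ]
}}

```text
clock: 5.15
tcp_pos: [471.1, 271.9, 245.4]
orientation: [0.707, 0.707, 0.001, 0.0]
force: [-1.2, -0.5, 5.6]
grip_width: 0.453
```

Run:
```python
from h import *
for c in ["scene","top"]:
    W=np.load(f"pics/{c}.npz")["W"].reshape(-1,3)
    for ylo in range(-300,100,50):
        m=(W[:,1]>ylo)&(W[:,1]<ylo+50)&(W[:,2]>140)&(W[:,0]>540)&(W[:,0]<900)
        if m.sum()>5: print(c,ylo,m.sum(),np.percentile(W[m,0],[1,10]),W[m,2].max())
```

```text
scene -200 4738 [703.82851038 708.5965623 ] 519.7292958745592
scene -150 9907 [689.92353972 706.77127139] 516.1171663217821
scene -100 9959 [690.44504379 709.03369434] 591.7512566583015
scene -50 9024 [695.29631539 714.21134886] 637.2234103250422
scene 0 2532 [696.41414208 716.40799605] 591.4813993883629
scene 50 2299 [721.24036107 724.21892154] 392.9491053175163
top -200 376 [704.63597913 705.70066871] 512.7339387033131
top -150 2642 [686.1897797  705.67126056] 509.79099357502173
top -100 4299 [689.18830167 708.56480149] 486.0176413324077
top -50 4133 [694.36652514 713.38379064] 483.7188579323705
top 0 3790 [699.34364819 719.30581648] 478.0538309526403
top 50 3372 [723.22718318 726.34824977] 392.9385154555981
```

>>> {"name": "step_arm", "arguments": {
  "targets": [
    [1, [0, 0, -0.03], 0],
    [1, [0, 0, -0.08], 0],
    [1, [0, 0, -0.13], 0],
    [1, [-0.02, 0.003, -0.15], 0],
    [1, [-0.065, 0.01, -0.15], 0],
    [1, [-0.115, 0.02, -0.15], 0],
    [1, [-0.165, 0.03, -0.15], 0],
    [1, [-0.215, 0.042, -0.15], 0],
    [1, [-0.265, 0.05, -0.15], 0],
    [1, [-0.315, 0.06, -0.15], 0]
  ]
}}

```text
clock: 6.4
tcp_pos: [530.3, -45.0, 394.0]
orientation: [0.707, 0.707, 0.0, 0.0]
force: [0.6, 0.6, -1.1]
grip_width: 0.453
```

>>> {"name": "step_arm", "arguments": {
  "targets": [
    [1, [-0.05, 0.005, 0], 0],
    [1, [-0.1, 0.01, 0], 0],
    [1, [-0.14, 0.0155, 0], 0],
    [1, [-0.1505, 0.0155, 0], 0],
    [1, [-0.1505, 0.0155, 0.03], 0],
    [1, [-0.1505, 0.0155, 0.07], 0],
    [1, [-0.1505, 0.0155, 0.1], 0],
    [1, [-0.1505, 0.0155, 0.12], 0],
    [1, [-0.1505, 0.0155, 0.12], 0],
    [1, [-0.1505, 0.0155, 0.12], 0]
  ]
}}

```text
clock: 7.65
tcp_pos: [546.5, -193.6, 274.9]
orientation: [0.707, 0.707, 0.0, 0.001]
force: [-0.5, -1.0, -0.4]
grip_width: 0.452
```

Run:
```python
from h import *
s=get_state();print(s["tcp_pos"],s["force"],s["clock"],s["grip_width"])
r=optics.read_camera("scene"); cv2.imwrite("pics/s2.png",r["pixels"][:,:,::-1])
W=cloud(r); np.savez("pics/s2.npz",W=W,px=r["pixels"])
r2=optics.read_camera("top"); cv2.imwrite("pics/t2.png",r2["pixels"][:,:,::-1]);W2=cloud(r2)
for c,w in [("scene",W),("top",W2)]:
  t=optics.trace("cylinder_blue",c)
  if t:
    P=w[t[0]["region"]];P=P[~np.isnan(P[:,0])];
    for lo in range(0,240,20):
        S=P[(P[:,2]>lo)&(P[:,2]<lo+20)]
        if len(S)>5: print(c,lo,len(S),np.percentile(S,[3,97],axis=0).round(1).tolist())
```

```text
[ 546.47231558 -193.55014813  274.87389293] [-0.49098838 -0.9864161  -0.3612631 ] 7.65 0.4520621048020984
scene 20 56 [[517.4, -219.0, 34.8], [568.8, -176.8, 39.9]]
scene 40 169 [[519.9, -218.1, 40.2], [566.6, -180.7, 56.5]]
scene 60 42 [[524.3, -213.8, 60.8], [554.2, -193.6, 79.1]]
scene 80 45 [[524.2, -213.5, 80.7], [553.6, -190.6, 99.3]]
scene 100 47 [[524.5, -213.3, 100.6], [553.6, -191.9, 119.9]]
scene 120 49 [[524.5, -213.1, 121.3], [553.5, -193.2, 139.1]]
scene 140 48 [[524.9, -213.1, 141.2], [553.5, -198.0, 158.9]]
scene 160 36 [[526.1, -213.0, 161.0], [553.4, -200.6, 178.2]]
scene 180 54 [[527.0, -214.1, 180.2], [553.8, -203.0, 198.8]]
scene 200 51 [[528.0, -213.8, 200.3], [549.6, -204.0, 218.9]]
scene 220 39 [[529.2, -214.1, 221.0], [548.4, -206.9, 239.2]]
top 0 17 [[532.1, -245.2, 0.0], [600.3, -199.8, 12.9]]
top 20 75 [[522.1, -245.4, 22.9], [571.0, -166.3, 39.8]]
top 40 133 [[525.7, -242.1, 40.4], [567.8, -168.2, 57.8]]
top 60 63 [[528.6, -195.1, 60.6], [560.7, -172.4, 79.7]]
top 80 64 [[528.4, -194.3, 80.4], [560.2, -172.8, 98.5]]
top 100 70 [[528.7, -194.6, 100.7], [560.1, -172.8, 119.3]]
top 120 76 [[528.6, -194.2, 121.0], [561.0, -172.9, 139.4]]
top 140 79 [[528.7, -194.6, 140.6], [560.4, -173.2, 158.6]]
top 160 86 [[528.9, -193.1, 160.5], [560.3, -173.4, 178.9]]
top 180 122 [[529.7, -210.5, 181.5], [562.2, -173.7, 199.3]]
top 200 135 [[526.6, -209.4, 200.7], [564.5, -173.1, 218.9]]
top 220 132 [[529.0, -205.9, 220.3], [564.8, -171.7, 239.6]]
```

View pics/s2.png

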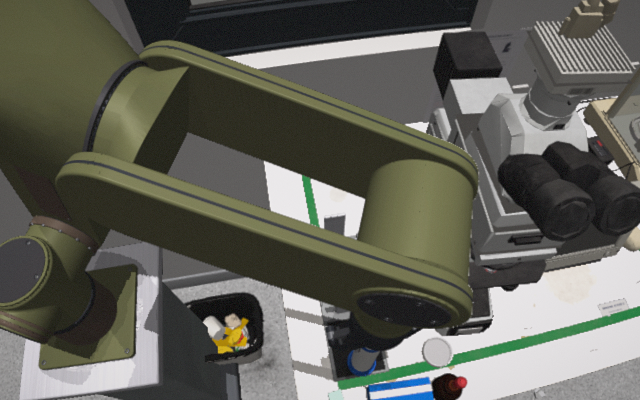

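Tube upright, foot at (363,360) above the mat. Lowering onto the heel bar with a light press.

>>> {"name": "step_arm", "arguments": {
  "targets": [
    [1, [0, 0, 0.01], 0],
    [1, [0, 0, 0.016], 0],
    [1, [0, 0, 0.019], 0],
    [1, [0, 0, 0.021], 0],
    [1, [0, 0, 0.022], 0],
    [1, [0, 0, 0.022], 0],
    [1, [0.006, 0, 0.0215], 0],
    [1, [0.012, 0, 0.0215], 0],
    [1, [0.018, 0, 0.0215], 0],
    [1, [0.018, 0, 0.0215], 0]
  ]
}}

```text
clock: 9.1
tcp_pos: [546.4, -177.2, 256.4]
orientation: [0.707, 0.707, -0.0, 0.003]
force: [-4.6, -1.3, 20.3]
grip_width: 0.457
```

```bash
cat > look.py <<'E'
from h import *
import sys
n=sys.argv[1]
s=get_state();print(s["tcp_pos"].round(1),s["force"].round(1),s["ft_torque"].round(2),s["clock"],round(s["grip_width"],3))
ims=[]
for c in sys.argv[2:]:
    r=optics.read_camera(c); W=cloud(r); np.savez(f"pics/{n}_{c}.npz",W=W,px=r["pixels"]); cv2.imwrite(f"pics/{n}_{c}.png",r["pixels"][:,:,::-1])
    t=optics.trace("cylinder_blue",c)
    if not t: print(c,"none"); continue
    P=W[t[0]["region"]];P=P[~np.isnan(P[:,0])]; P=P[(P[:,2]>4)&(abs(P[:,0]-546)<35)&(abs(P[:,1]+81)<200)]
    print(c,t[0]["conf"],len(P))
    np.save(f"pics/{n}_{c}_P.npy",P)
    for lo in range(0,240,20):
        S=P[(P[:,2]>lo)&(P[:,2]<lo+20)]
        if len(S)>5: print(lo,len(S),np.percentile(S[:,:2],[3,50,97],axis=0).round(0).tolist())
E
python3 look.py a top scene
```

```text
[ 546.4 -177.2  256.4] [-4.6 -1.3 20.3] [-0.29  1.48  0.04] 9.1 0.457
top 0.71 924
0 46 [[520.0, -206.0], [540.0, -174.0], [577.0, -167.0]]
20 140 [[522.0, -211.0], [533.0, -178.0], [569.0, -168.0]]
40 50 [[528.0, -192.0], [536.0, -173.0], [559.0, -169.0]]
60 51 [[527.0, -194.0], [536.0, -172.0], [559.0, -167.0]]
80 56 [[528.0, -191.0], [535.0, -170.0], [556.0, -165.0]]
100 57 [[528.0, -188.0], [537.0, -169.0], [560.0, -164.0]]
120 64 [[528.0, -187.0], [536.0, -167.0], [556.0, -163.0]]
140 82 [[528.0, -198.0], [542.0, -169.0], [561.0, -161.0]]
160 89 [[530.0, -196.0], [548.0, -167.0], [563.0, -160.0]]
180 106 [[526.0, -193.0], [554.0, -167.0], [564.0, -158.0]]
200 93 [[529.0, -188.0], [548.0, -162.0], [564.0, -156.0]]
220 79 [[530.0, -174.0], [545.0, -160.0], [565.0, -155.0]]
scene 0.76 868
20 204 [[519.0, -218.0], [536.0, -209.0], [567.0, -179.0]]
40 58 [[523.0, -211.0], [535.0, -207.0], [557.0, -190.0]]
60 64 [[524.0, -209.0], [537.0, -206.0], [557.0, -190.0]]
80 62 [[524.0, -207.0], [536.0, -204.0], [556.0, -186.0]]
100 61 [[524.0, -206.0], [533.0, -202.0], [556.0, -186.0]]
120 72 [[524.0, -205.0], [535.0, -201.0], [557.0, -183.0]]
140 85 [[525.0, -203.0], [537.0, -200.0], [559.0, -186.0]]
160 81 [[526.0, -201.0], [538.0, -198.0], [557.0, -187.0]]
180 84 [[527.0, -200.0], [538.0, -197.0], [556.0, -188.0]]
200 65 [[529.0, -198.0], [538.0, -196.0], [552.0, -189.0]]
220 27 [[532.0, -197.0], [539.0, -195.0], [546.0, -191.0]]
```

>>> {"name": "step_arm", "arguments": {
  "targets": [
    [1, [0.008, 0, -0.0005], 0],
    [1, [0.0153, 0, -0.0006], 0],
    [1, [0.0236, 0, 0.0003], 0],
    [1, [0.0319, 0, 0.0013], 0],
    [1, [0.0401, 0, 0.0028], 0],
    [1, [0.0482, 0, 0.0046], 0],
    [1, [0.0562, 0, 0.0068], 0],
    [1, [0.0642, 0, 0.0093], 0],
    [1, [0.072, 0, 0.0122], 0],
    [1, [0.0797, 0, 0.0155], 0]
  ]
}}

```text
clock: 10.55
tcp_pos: [546.8, -96.3, 238.6]
orientation: [0.707, 0.707, 0.001, 0.001]
force: [-0.1, 2.0, 8.7]
grip_width: 0.449
```

```bash
python3 look.py b top scene
```

```text
[546.8 -96.3 238.6] [-0.1  2.   8.7] [ 0.08  0.07 -0.06] 10.55 0.449
top 0.67 234
40 12 [[532.0, -189.0], [535.0, -184.0], [541.0, -179.0]]
60 18 [[534.0, -185.0], [540.0, -178.0], [549.0, -170.0]]
80 8 [[535.0, -172.0], [538.0, -168.0], [543.0, -164.0]]
120 13 [[548.0, -113.0], [555.0, -109.0], [560.0, -104.0]]
140 30 [[546.0, -109.0], [557.0, -101.0], [562.0, -95.0]]
160 37 [[544.0, -100.0], [555.0, -91.0], [562.0, -84.0]]
180 48 [[541.0, -92.0], [557.0, -82.0], [564.0, -74.0]]
200 57 [[530.0, -84.0], [553.0, -75.0], [565.0, -69.0]]
scene 0.88 1920
20 238 [[519.0, -208.0], [538.0, -197.0], [569.0, -175.0]]
40 193 [[525.0, -200.0], [541.0, -190.0], [561.0, -173.0]]
60 171 [[525.0, -186.0], [540.0, -178.0], [560.0, -160.0]]
80 178 [[525.0, -176.0], [541.0, -167.0], [563.0, -151.0]]
100 178 [[527.0, -165.0], [541.0, -158.0], [560.0, -142.0]]
120 196 [[527.0, -155.0], [542.0, -147.0], [562.0, -130.0]]
140 203 [[527.0, -145.0], [542.0, -137.0], [561.0, -123.0]]
160 206 [[527.0, -134.0], [542.0, -126.0], [562.0, -111.0]]
180 212 [[527.0, -124.0], [542.0, -116.0], [562.0, -106.0]]
200 133 [[530.0, -114.0], [544.0, -109.0], [560.0, -105.0]]
```

>>> {"name": "step_arm", "arguments": {
  "targets": [
    [1, [0.0075, 0, 0.0035], 0],
    [1, [0.0149, 0, 0.0074], 0],
    [1, [0.0192, 0, 0.01], 0],
    [1, [0.0235, 0, 0.0125], 0],
    [1, [0.0265, 0, 0.0143], 0],
    [1, [0.0291, 0, 0.0161], 0],
    [1, [0.031, 0, 0.0174], 0],
    [1, [0.0328, 0, 0.0187], 0],
    [1, [0.0328, 0, 0.0187], 0],
    [1, [0.0328, 0, 0.0187], 0]
  ]
}}

```text
clock: 12.0
tcp_pos: [547.3, -64.4, 221.1]
orientation: [0.707, 0.707, 0.001, 0.003]
force: [-3.5, -1.2, 15.2]
grip_width: 0.458
```

```bash
python3 look.py c top scene
```

```text
[547.3 -64.4 221.1] [-3.5 -1.2 15.2] [-0.79  0.5  -0.01] 12.0 0.458
top 0.63 190
140 36 [[542.0, -67.0], [551.0, -60.0], [558.0, -55.0]]
160 80 [[537.0, -55.0], [552.0, -47.0], [562.0, -39.0]]
180 64 [[529.0, -52.0], [548.0, -40.0], [566.0, -34.0]]
scene 0.94 2167
0 10 [[534.0, -200.0], [561.0, -106.0], [580.0, -90.0]]
20 101 [[520.0, -204.0], [529.0, -187.0], [571.0, -170.0]]
40 332 [[526.0, -204.0], [544.0, -189.0], [563.0, -169.0]]
60 235 [[527.0, -180.0], [544.0, -169.0], [563.0, -154.0]]
80 240 [[527.0, -163.0], [543.0, -153.0], [563.0, -134.0]]
100 251 [[528.0, -149.0], [543.0, -137.0], [562.0, -120.0]]
120 250 [[527.0, -132.0], [543.0, -121.0], [562.0, -104.0]]
140 266 [[527.0, -116.0], [544.0, -105.0], [564.0, -89.0]]
160 273 [[528.0, -101.0], [544.0, -90.0], [564.0, -77.0]]
180 206 [[531.0, -86.0], [546.0, -77.0], [561.0, -71.0]]
```

View pics/c_top.png

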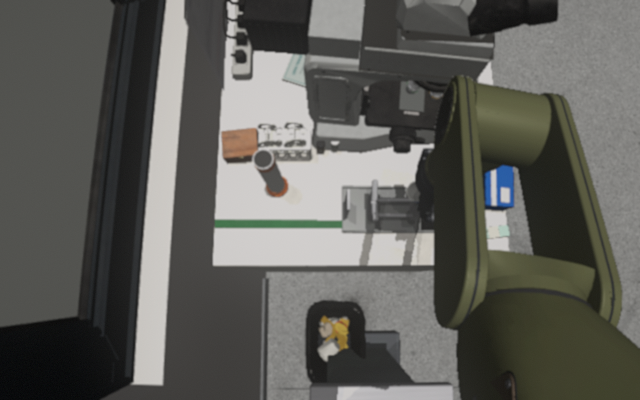

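>>> {"name": "step_arm", "arguments": {
  "targets": [
    [1, [0.003, 0, 0.002], 0],
    [1, [0.006, 0, 0.004], 0],
    [1, [0.006, 0, 0.004], 0],
    [0.45, [0.006, 0, 0.003], 0],
    [0.4, [0.006, 0, 0.003], 0],
    [0.3, [0.006, 0, 0.003], 0],
    [0, [0.006, 0, 0.003], 0],
    [0, [0.006, 0, 0.003], 0],
    [0, [0.006, 0, 0.003], 0],
    [0, [0.006, 0, 0.003], 0]
  ]
}}

```text
clock: 13.45
tcp_pos: [546.0, -57.4, 215.2]
orientation: [0.707, 0.707, -0.0, -0.0]
force: [-1.8, -0.3, -0.4]
grip_width: 0.997
```

```bash
python3 look.py d scene wrist
```

```text
[546.  -57.4 215.2] [-1.8 -0.3 -0.4] [ 0.04 -0.02 -0.01] 13.45 0.997
scene 0.77 2364
0 48 [[526.0, -192.0], [537.0, -143.0], [578.0, -21.0]]
20 47 [[518.0, -203.0], [523.0, -187.0], [571.0, -175.0]]
40 368 [[524.0, -208.0], [542.0, -195.0], [565.0, -176.0]]
60 263 [[525.0, -186.0], [542.0, -174.0], [562.0, -157.0]]
80 247 [[526.0, -169.0], [542.0, -157.0], [562.0, -139.0]]
100 268 [[527.0, -152.0], [543.0, -140.0], [562.0, -122.0]]
120 274 [[526.0, -134.0], [542.0, -122.0], [562.0, -102.0]]
140 300 [[526.0, -116.0], [542.0, -105.0], [563.0, -86.0]]
160 295 [[526.0, -99.0], [543.0, -88.0], [562.0, -71.0]]
180 250 [[527.0, -83.0], [542.0, -73.0], [559.0, -63.0]]
wrist 0.61 8257
20 540 [[532.0, -180.0], [547.0, -173.0], [562.0, -161.0]]
40 580 [[530.0, -189.0], [547.0, -182.0], [564.0, -143.0]]
60 257 [[530.0, -165.0], [545.0, -136.0], [564.0, -122.0]]
80 338 [[529.0, -145.0], [547.0, -119.0], [564.0, -105.0]]
100 479 [[529.0, -131.0], [546.0, -102.0], [564.0, -87.0]]
120 723 [[529.0, -113.0], [546.0, -84.0], [564.0, -70.0]]
140 1106 [[529.0, -95.0], [546.0, -66.0], [564.0, -52.0]]
160 1940 [[529.0, -77.0], [546.0, -48.0], [564.0, -32.0]]
180 1941 [[528.0, -62.0], [543.0, -46.0], [565.0, -33.0]]
200 353 [[533.0, -59.0], [549.0, -58.0], [560.0, -48.0]]
```

View pics/d_scene.png

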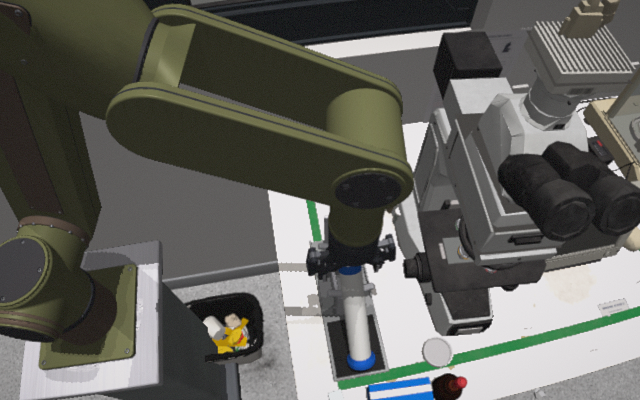

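View pics/d_wrist.png

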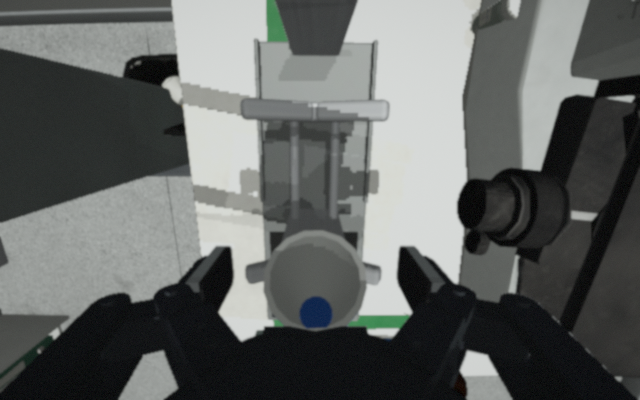

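The tube leans in the notch, foot at (361,357) on the mat, hand off. Next I check the finger geometry for the low grasp.

```bash
python3 - <<'E'
from h import *
s=get_state(); p=s["tcp_pos"]
d=np.load("pics/d_wrist.npz"); W=d["W"]
# tool coordinates: x=wy, y=wx, z=down
T=np.dstack([W[...,1]-p[1],W[...,0]-p[0],p[2]-W[...,2]])
for v,u in [(255,225),(265,220),(285,222),(255,405),(270,410),(290,415),(300,330),(340,330)]:
    print(u,v,T[v,u].round(1))
dark=(d["px"].max(-1)<50)
m=dark&(abs(T[...,1])>35)&(abs(T[...,1])<70)&(T[...,2]<90)&(T[...,2]>0)
Q=T[m]; print(m.sum())
for sg in (1,-1):
    q=Q[Q[:,1]*sg>0]; 
    for lo in range(0,90,10):
        k=q[(q[:,2]>lo)&(q[:,2]<=lo+10)]
        if len(k)>5: print(sg,lo,len(k),np.percentile(k,[2,98],axis=0).round(0).tolist())
E
python3 - <<'E'
import cv2
im=cv2.imread('pics/d_wrist.png')[220:400,120:520]; cv2.imwrite('pics/d_wc.png',cv2.resize(im,(800,360)))
E
```

```text
225 255 [  8.4 -42.3  49.7]
220 265 [  7.7 -42.   41.3]
222 285 [ -2.5 -42.   41.2]
405 255 [ 8.3 43.7 49.9]
410 270 [ 5.2 43.6 41.4]
415 290 [ 0.7 43.2 32.3]
330 300 [-94.2  15.3 159.7]
330 340 [10.9  4.8 -7. ]
12550
1 0 3955 [[-9.0, 42.0, 0.0], [13.0, 69.0, 10.0]]
1 10 829 [[6.0, 42.0, 10.0], [14.0, 67.0, 19.0]]
1 20 402 [[-2.0, 43.0, 21.0], [11.0, 54.0, 30.0]]
1 30 487 [[-9.0, 43.0, 30.0], [11.0, 55.0, 40.0]]
1 40 377 [[-9.0, 43.0, 40.0], [11.0, 55.0, 50.0]]
1 50 156 [[-8.0, 43.0, 50.0], [11.0, 44.0, 56.0]]
-1 0 4098 [[-9.0, -69.0, 0.0], [13.0, -41.0, 9.0]]
-1 10 815 [[6.0, -67.0, 10.0], [13.0, -41.0, 19.0]]
-1 20 394 [[-3.0, -53.0, 21.0], [11.0, -42.0, 30.0]]
-1 30 510 [[-9.0, -55.0, 30.0], [11.0, -42.0, 40.0]]
-1 40 386 [[-9.0, -54.0, 40.0], [11.0, -42.0, 50.0]]
-1 50 141 [[-9.0, -43.0, 50.0], [11.0, -42.0, 56.0]]
```

View pics/d_wc.png

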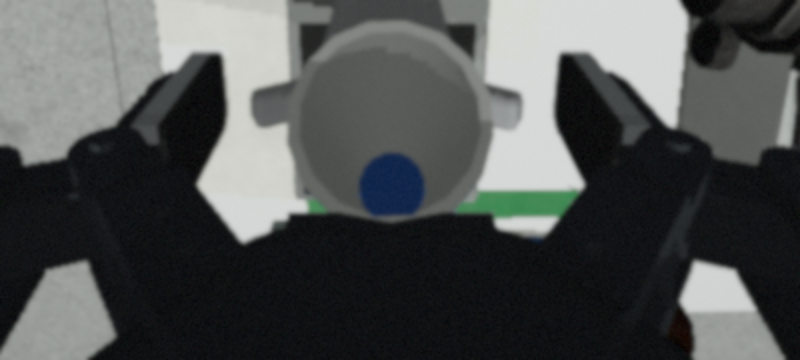

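Run:
```python
from h import *
p=get_state()["tcp_pos"]
r=optics.read_camera("wrist");W=cloud(r)
Rm=cv2.Rodrigues(np.array(r["rvec"]))[0]; C=-Rm.T@np.array(r["tvec"]).ravel(); print("cam tool", C[1]-p[1],C[0]-p[0],p[2]-C[2])
T=np.dstack([W[...,1]-p[1],W[...,0]-p[0],p[2]-W[...,2]])
for v in range(320,400,8): print(v,[T[v,u].round(0).tolist() for u in (260,300,330,380)])
Q=T.reshape(-1,3)
for lo in range(-60,30,5):
    k=Q[(Q[:,2]>lo)&(Q[:,2]<=lo+5)]
    if len(k)>5: print(lo,len(k),np.percentile(k,[1,99],axis=0).round(0).tolist())
```

```text
cam tool 68.3839545439331 0.5283057171077417 -70.06303789591354
320 [[-162.0, -67.0, 215.0], [-127.0, -15.0, 172.0], [-127.0, 16.0, 171.0], [-162.0, 81.0, 215.0]]
328 [[-174.0, -67.0, 215.0], [9.0, -4.0, -1.0], [10.0, 5.0, -2.0], [-173.0, 81.0, 214.0]]
336 [[10.0, -15.0, -5.0], [11.0, -4.0, -5.0], [11.0, 5.0, -5.0], [-186.0, 82.0, 215.0]]
344 [[11.0, -14.0, -9.0], [12.0, -3.0, -10.0], [11.0, 5.0, -8.0], [11.0, 18.0, -9.0]]
352 [[12.0, -14.0, -12.0], [11.0, -3.0, -11.0], [11.0, 5.0, -11.0], [20.0, 15.0, -21.0]]
360 [[20.0, -11.0, -23.0], [10.0, -3.0, -13.0], [10.0, 4.0, -13.0], [20.0, 15.0, -22.0]]
368 [[19.0, -11.0, -24.0], [10.0, -3.0, -15.0], [11.0, 4.0, -17.0], [20.0, 14.0, -25.0]]
376 [[20.0, -10.0, -27.0], [10.0, -3.0, -18.0], [11.0, 4.0, -19.0], [19.0, 14.0, -26.0]]
384 [[19.0, -10.0, -28.0], [11.0, -3.0, -21.0], [10.0, 4.0, -20.0], [19.0, 13.0, -28.0]]
392 [[19.0, -10.0, -29.0], [12.0, -3.0, -24.0], [11.0, 4.0, -22.0], [19.0, 13.0, -29.0]]
-35 851 [[18.0, -19.0, -32.0], [21.0, 21.0, -30.0]]
-30 4191 [[11.0, -67.0, -30.0], [21.0, 69.0, -25.0]]
-25 7087 [[7.0, -69.0, -25.0], [20.0, 70.0, -20.0]]
-20 6512 [[1.0, -69.0, -20.0], [19.0, 71.0, -15.0]]
-15 6467 [[-5.0, -70.0, -15.0], [18.0, 71.0, -10.0]]
-10 6037 [[-10.0, -70.0, -10.0], [18.0, 72.0, -5.0]]
-5 4109 [[-12.0, -71.0, -5.0], [17.0, 73.0, -0.0]]
0 4379 [[-11.0, -72.0, 0.0], [17.0, 73.0, 5.0]]
5 4578 [[-11.0, -72.0, 5.0], [14.0, 73.0, 10.0]]
10 1851 [[-2.0, -69.0, 10.0], [14.0, 70.0, 15.0]]
15 810 [[-3.0, -64.0, 15.0], [13.0, 64.0, 20.0]]
20 1030 [[-2.0, -48.0, 20.0], [14.0, 50.0, 25.0]]
25 1017 [[-8.0, -54.0, 25.0], [19.0, 55.0, 30.0]]
```

>>> {"name": "step_arm", "arguments": {
  "targets": [
    [0, [0, 0, -0.04], 0],
    [0, [0, 0, -0.08], 0],
    [0, [-0.055, 0, -0.08], 0],
    [0, [-0.1105, 0, -0.08], 0],
    [0, [-0.1105, 0, -0.03], 0],
    [0, [-0.1105, 0, 0.025], 0],
    [0, [-0.1105, 0, 0.06], 0],
    [0, [-0.1105, 0, 0.08], 0],
    [0, [-0.1105, 0, 0.087], 0],
    [0, [-0.1105, 0, 0.087], 0]
  ]
}}

```text
clock: 14.95
tcp_pos: [546.1, -168.0, 128.2]
orientation: [0.707, 0.707, -0.0, -0.0]
force: [0.3, -0.2, 0.6]
grip_width: 1.003
```

```bash
python3 look.py e scene wrist
```

```text
[ 546.1 -168.   128.2] [ 0.3 -0.2  0.6] [ 0.03 -0.01  0.04] 14.95 1.003
scene 0.57 550
20 28 [[519.0, -199.0], [522.0, -186.0], [569.0, -176.0]]
40 341 [[524.0, -209.0], [542.0, -195.0], [565.0, -180.0]]
60 49 [[528.0, -189.0], [539.0, -184.0], [552.0, -176.0]]
160 39 [[526.0, -70.0], [537.0, -41.0], [543.0, -35.0]]
180 84 [[525.0, -71.0], [529.0, -61.0], [535.0, -38.0]]
200 9 [[530.0, -62.0], [533.0, -59.0], [535.0, -57.0]]
wrist 0.73 12952
0 19 [[512.0, -193.0], [518.0, -183.0], [579.0, -173.0]]
20 264 [[521.0, -193.0], [568.0, -186.0], [573.0, -181.0]]
40 1362 [[526.0, -205.0], [548.0, -195.0], [568.0, -183.0]]
60 512 [[532.0, -185.0], [547.0, -174.0], [563.0, -162.0]]
80 880 [[532.0, -167.0], [547.0, -156.0], [563.0, -145.0]]
100 1633 [[532.0, -150.0], [547.0, -139.0], [563.0, -128.0]]
120 4165 [[532.0, -132.0], [547.0, -121.0], [563.0, -110.0]]
140 4117 [[532.0, -116.0], [547.0, -110.0], [562.0, -102.0]]
```

View pics/e_scene.png

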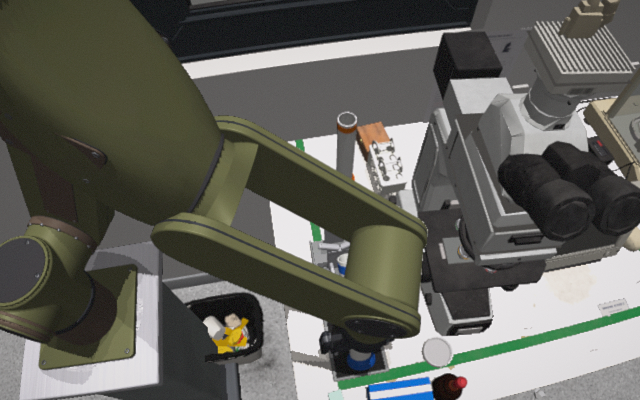

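View pics/e_wrist.png

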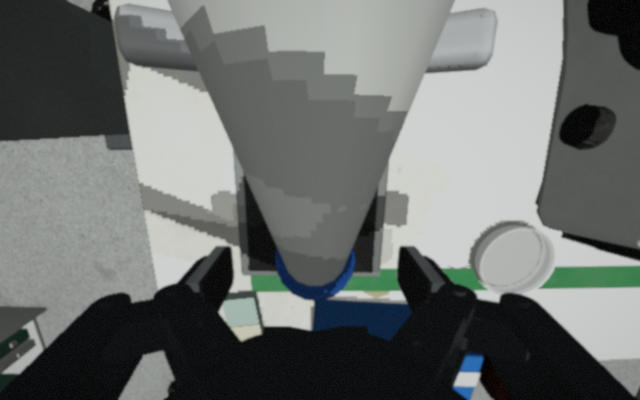

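>>> {"name": "step_arm", "arguments": {
  "targets": [
    [0, [0, 0, 0.003], 0],
    [0, [0, 0, 0.006], 0],
    [0, [0, 0, 0.007], 0],
    [0, [0, 0, 0.007], 0],
    [1, [0, 0, 0.007], 0],
    [1, [0, 0, 0.007], 0],
    [1, [0, 0, 0.007], 0],
    [1, [0, 0, 0.007], 0],
    [1, [0, 0, 0.007], 0],
    [1, [0, 0, 0.007], 0]
  ]
}}

```text
clock: 16.4
tcp_pos: [546.0, -167.9, 121.3]
orientation: [0.707, 0.707, 0.0, 0.0]
force: [0.4, 1.0, 1.6]
grip_width: 0.444
```

```bash
python3 look.py f wrist
```

```text
[ 546.  -167.9  121.3] [0.4 1.  1.6] [0.18 0.01 0.01] 16.4 0.444
wrist 0.82 12117
20 12 [[524.0, -196.0], [525.0, -192.0], [569.0, -190.0]]
40 1330 [[526.0, -204.0], [546.0, -196.0], [566.0, -184.0]]
60 447 [[532.0, -184.0], [547.0, -174.0], [562.0, -163.0]]
80 804 [[532.0, -167.0], [547.0, -156.0], [562.0, -145.0]]
100 1631 [[532.0, -149.0], [547.0, -138.0], [562.0, -128.0]]
120 6670 [[532.0, -131.0], [547.0, -117.0], [562.0, -77.0]]
140 1223 [[533.0, -117.0], [546.0, -114.0], [560.0, -107.0]]
```

View pics/f_wrist.png

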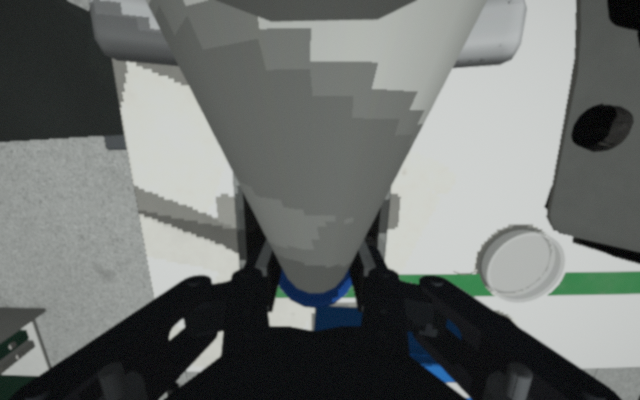

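>>> {"name": "step_arm", "arguments": {
  "targets": [
    [1, [-0.001, 0, -0.006], 0],
    [1, [-0.003, 0, -0.012], 0],
    [1, [-0.005, 0, -0.018], 0],
    [1, [-0.007, 0, -0.024], 0],
    [1, [-0.007, 0, -0.024], 0],
    [1, [-0.007, 0, -0.024], 0],
    [1, [-0.007, 0, -0.024], 0],
    [1, [-0.007, 0, -0.024], 0],
    [1, [-0.007, 0, -0.024], 0],
    [1, [-0.007, 0, -0.024], 0]
  ]
}}

```text
clock: 17.75
tcp_pos: [546.0, -174.9, 145.1]
orientation: [0.707, 0.707, -0.0, -0.0]
force: [0.0, -0.2, 0.1]
grip_width: 0.445
```

```bash
python3 look.py g wrist
```

```text
[ 546.  -174.9  145.1] [ 0.  -0.2  0.1] [-0.08 -0.04  0.  ] 17.75 0.445
wrist 0.75 10951
20 9 [[562.0, -240.0], [566.0, -239.0], [571.0, -239.0]]
60 1317 [[526.0, -212.0], [547.0, -203.0], [567.0, -192.0]]
80 445 [[531.0, -194.0], [547.0, -184.0], [563.0, -173.0]]
100 781 [[531.0, -177.0], [547.0, -166.0], [562.0, -155.0]]
120 1553 [[531.0, -159.0], [547.0, -148.0], [562.0, -138.0]]
140 4327 [[531.0, -141.0], [547.0, -129.0], [562.0, -83.0]]
160 2514 [[532.0, -126.0], [547.0, -121.0], [562.0, -114.0]]
```

Lifting moved the tube without rotating it in the pads. I'll hook the tall ledge under the tube, just above the foot and below the grasp, so pushing over it rotates the mouth down.

>>> {"name": "step_arm", "arguments": {
  "targets": [
    [1, [0.02, 0, -0.022], 0],
    [1, [0.04, 0, -0.045], 0],
    [1, [0.0625, 0, -0.066], 0],
    [1, [0.0845, 0, -0.0863], 0],
    [1, [0.0845, 0, -0.0863], 0],
    [1, [0.0845, 0, -0.0783], 0],
    [1, [0.0845, 0, -0.0713], 0],
    [1, [0.0845, 0, -0.0663], 0],
    [1, [0.0845, 0, -0.0663], 0],
    [1, [0.0845, 0, -0.0663], 0]
  ]
}}

```text
clock: 19.1
tcp_pos: [546.0, -90.7, 211.3]
orientation: [0.707, 0.707, -0.0, -0.0]
force: [-1.2, -0.1, -1.7]
grip_width: 0.446
```

```bash
python3 look.py i wrist scene top
```

```text
[546.  -90.7 211.3] [-1.2 -0.1 -1.7] [-0.01 -0.01 -0.06] 19.1 0.446
wrist 0.83 10803
120 959 [[526.0, -127.0], [547.0, -120.0], [567.0, -109.0]]
140 567 [[532.0, -121.0], [547.0, -110.0], [562.0, -95.0]]
160 635 [[532.0, -98.0], [547.0, -87.0], [562.0, -77.0]]
180 1216 [[531.0, -80.0], [547.0, -69.0], [562.0, -59.0]]
200 2932 [[532.0, -63.0], [547.0, -51.0], [562.0, 1.0]]
220 4494 [[532.0, -46.0], [547.0, -38.0], [562.0, 0.0]]
scene 0.81 630
100 7 [[519.0, -110.0], [523.0, -104.0], [569.0, -99.0]]
120 242 [[520.0, -132.0], [535.0, -121.0], [566.0, -105.0]]
140 308 [[529.0, -127.0], [544.0, -109.0], [562.0, -96.0]]
160 71 [[535.0, -101.0], [544.0, -98.0], [556.0, -94.0]]
top 0.8 1270
160 51 [[528.0, -83.0], [531.0, -77.0], [553.0, -60.0]]
180 135 [[528.0, -80.0], [539.0, -67.0], [560.0, -47.0]]
200 145 [[528.0, -64.0], [539.0, -49.0], [559.0, -30.0]]
220 180 [[528.0, -44.0], [542.0, -30.0], [559.0, 18.0]]
```

View pics/i_scene.png

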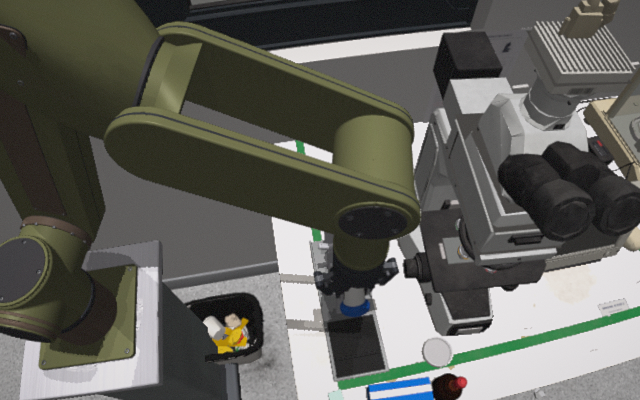

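>>> {"name": "step_arm", "arguments": {
  "targets": [
    [1, [0.0023, 0, 0.002], 0],
    [1, [0.0045, 0, 0.0022], 0],
    [1, [0.0065, 0, 0.0023], 0],
    [1, [0.0085, 0, 0.0027], 0],
    [1, [0.0105, 0, 0.0031], 0],
    [1, [0.0125, 0, 0.0038], 0],
    [1, [0.0144, 0, 0.0045], 0],
    [1, [0.0144, 0, 0.0045], 0],
    [1, [0.0144, 0, 0.0045], 0],
    [1, [0.0144, 0, 0.0045], 0]
  ]
}}

```text
clock: 20.65
tcp_pos: [546.2, -79.4, 209.2]
orientation: [0.707, 0.707, -0.002, 0.003]
force: [-5.3, -9.8, 11.8]
grip_width: 0.442
```

```bash
python3 look.py j wrist
```

```text
[546.2 -79.4 209.2] [-5.3 -9.8 11.8] [-2.2   0.86 -0.09] 20.65 0.442
wrist 0.89 26486
120 528 [[524.0, -117.0], [563.0, -110.0], [569.0, -100.0]]
140 2106 [[530.0, -122.0], [546.0, -109.0], [562.0, -84.0]]
160 2095 [[529.0, -88.0], [546.0, -71.0], [563.0, -54.0]]
180 4296 [[530.0, -61.0], [546.0, -45.0], [563.0, -27.0]]
200 12230 [[530.0, -35.0], [547.0, -18.0], [564.0, -0.0]]
220 5231 [[532.0, -12.0], [547.0, -7.0], [563.0, 3.0]]
```

View pics/j_wrist.png

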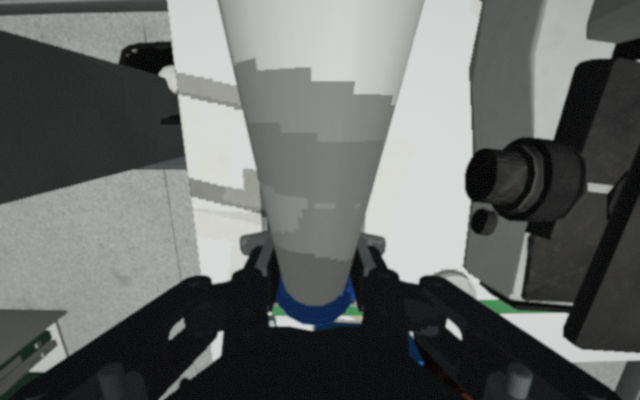

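>>> {"name": "step_arm", "arguments": {
  "targets": [
    [1, [0.0005, 0, 0.002], 0],
    [1, [0.0012, 0, 0.0034], 0],
    [1, [0.0025, 0, 0.0043], 0],
    [1, [0.0038, 0, 0.0052], 0],
    [1, [0.0052, 0, 0.006], 0],
    [1, [0.0065, 0, 0.007], 0],
    [1, [0.0075, 0, 0.0078], 0],
    [1, [0.0075, 0, 0.0078], 0],
    [1, [0.0075, 0, 0.0078], 0],
    [1, [0.0075, 0, 0.0078], 0]
  ]
}}

```text
clock: 22.0
tcp_pos: [546.0, -71.4, 202.9]
orientation: [0.707, 0.707, -0.001, 0.003]
force: [-8.1, -8.4, 21.5]
grip_width: 0.444
```

```bash
python3 look.py k wrist
```

```text
[546.  -71.4 202.9] [-8.1 -8.4 21.5] [-1.96  1.26 -0.19] 22.0 0.444
wrist 0.58 35120
100 12 [[514.0, -101.0], [515.0, 15.0], [569.0, 18.0]]
120 452 [[523.0, -112.0], [565.0, -105.0], [571.0, -97.0]]
140 3275 [[528.0, -110.0], [546.0, -91.0], [565.0, -60.0]]
160 7142 [[529.0, -75.0], [546.0, -44.0], [565.0, -13.0]]
180 19038 [[530.0, -29.0], [547.0, 1.0], [564.0, 23.0]]
200 5201 [[536.0, 12.0], [547.0, 19.0], [558.0, 23.0]]
```

View pics/k_wrist.png

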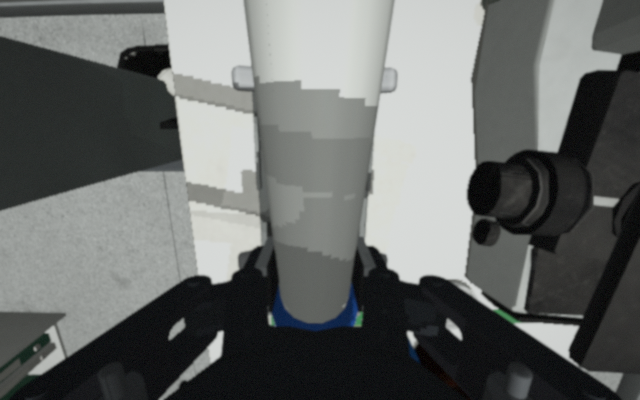

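>>> {"name": "step_arm", "arguments": {
  "targets": [
    [1, [0.002, 0, 0], 0],
    [1, [0.004, 0, 0], 0],
    [1, [0.006, 0, 0], 0],
    [1, [0.008, 0, 0], 0],
    [1, [0.01, 0, 0], 0],
    [1, [0.012, 0, 0], 0],
    [1, [0.012, 0, 0.001], 0],
    [1, [0.012, 0, 0.002], 0],
    [1, [0.012, 0, 0.002], 0],
    [1, [0.012, 0, 0.002], 0]
  ]
}}

```text
clock: 23.35
tcp_pos: [545.4, -57.6, 199.1]
orientation: [0.707, 0.707, -0.001, 0.001]
force: [-5.7, -3.4, 11.8]
grip_width: 0.442
```

```bash
python3 look.py l wrist scene
```

```text
[545.4 -57.6 199.1] [-5.7 -3.4 11.8] [-1.01  0.83 -0.19] 23.35 0.442
wrist 0.9 31384
120 328 [[520.0, -98.0], [565.0, -95.0], [571.0, -88.0]]
140 5418 [[527.0, -90.0], [546.0, -64.0], [565.0, -6.0]]
160 24477 [[530.0, -48.0], [546.0, 12.0], [563.0, 44.0]]
180 1161 [[540.0, 34.0], [546.0, 41.0], [553.0, 44.0]]
scene 0.74 734
120 28 [[519.0, -109.0], [544.0, -108.0], [568.0, -82.0]]
140 668 [[523.0, -111.0], [543.0, -89.0], [563.0, -62.0]]
160 33 [[527.0, -105.0], [543.0, -62.0], [549.0, 55.0]]
```

View pics/l_wrist.png

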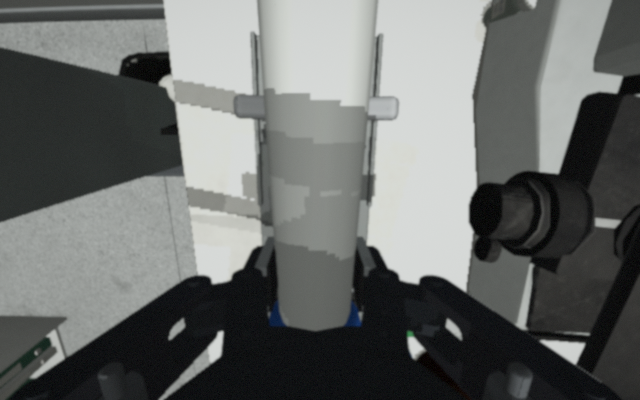

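View pics/l_scene.png

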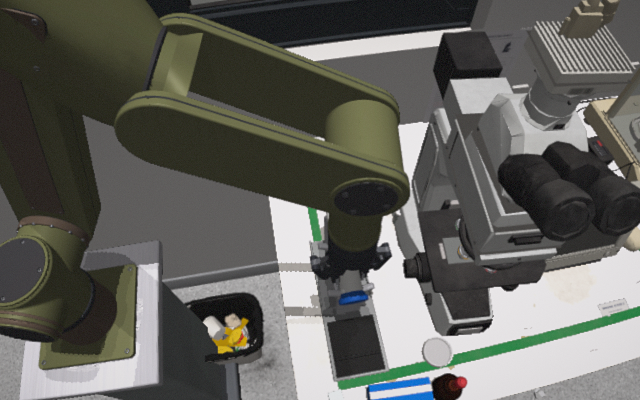

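```bash
cat > ang.py <<'E'
from h import *
import sys
P=np.load(sys.argv[1]); 
P=P[(abs(P[:,0]-546.5)<3)&(P[:,2]>int(sys.argv[2]))]
a,b=np.polyfit(P[:,1],P[:,2],1)
r=P[:,2]-a*P[:,1]-b; k=abs(r)<3
a,b=np.polyfit(P[k,1],P[k,2],1)
th=90-np.degrees(np.arctan(a)); print("theta",th,"n",k.sum(),"y range",P[k,1].min(),P[k,1].max())
for X in (-60,-25,0,20,23,100,150): print(X,"axis z",round(a*(X-81)+b-20/np.sin(np.radians(th)),1))
E
python3 ang.py pics/l_wrist_P.npy 150
```

```text
theta 78.55396055613949 n 5611 y range -88.75608448071316 44.49881001296113
-60 axis z 123.5
-25 axis z 130.6
0 axis z 135.7
20 axis z 139.7
23 axis z 140.3
100 axis z 155.9
150 axis z 166.0
```

Run:
```python
import numpy as np
W=np.load("pics/d_wrist.npz")["W"]
for v in (140,170,200):
  print(v,[W[v,u].round(0).tolist() for u in range(270,370,8)])
W=np.load("pics/l_wrist.npz")["W"]
for v in (60,150): print([W[v,u].round(0).tolist() for u in (250,253,256,258,378,381,384)])
```

```text
140 [[502.0, -4.0, 5.0], [510.0, -4.0, 7.0], [518.0, -4.0, 6.0], [528.0, -2.0, 40.0], [534.0, -4.0, 6.0], [542.0, -4.0, 7.0], [550.0, -4.0, 6.0], [558.0, -4.0, 7.0], [563.0, -2.0, 39.0], [573.0, -4.0, 6.0], [581.0, -4.0, 7.0], [589.0, -4.0, 7.0], [597.0, -4.0, 7.0]]
170 [[501.0, -34.0, 6.0], [509.0, -34.0, 8.0], [517.0, -34.0, 6.0], [528.0, -28.0, 40.0], [534.0, -34.0, 6.0], [542.0, -34.0, 5.0], [550.0, -34.0, 6.0], [558.0, -34.0, 6.0], [564.0, -29.0, 39.0], [574.0, -34.0, 7.0], [583.0, -34.0, 5.0], [590.0, -34.0, 7.0], [597.0, -32.0, 15.0]]
200 [[500.0, -65.0, 6.0], [508.0, -66.0, 6.0], [516.0, -65.0, 6.0], [527.0, -56.0, 39.0], [533.0, -65.0, 6.0], [542.0, -66.0, 5.0], [550.0, -66.0, 6.0], [558.0, -65.0, 6.0], [564.0, -56.0, 39.0], [575.0, -65.0, 6.0], [583.0, -65.0, 6.0], [592.0, -65.0, 6.0], [599.0, -63.0, 15.0]]
[[489.0, 65.0, 1.0], [494.0, 62.0, 16.0], [496.0, 63.0, 12.0], [497.0, 64.0, 7.0], [599.0, 63.0, 14.0], [601.0, 63.0, 15.0], [607.0, 66.0, 1.0]]
[[484.0, -13.0, 1.0], [487.0, -13.0, 0.0], [492.0, -12.0, 15.0], [495.0, -12.0, 16.0], [607.0, -13.0, -0.0], [609.0, -13.0, 0.0], [613.0, -13.0, -0.0]]
```

>>> {"name": "step_arm", "arguments": {
  "targets": [
    [1, [0.001, 0, 0.001], 0],
    [1, [0.001, 0, 0.002], 0],
    [1, [0.001, 0, 0.003], 0],
    [1, [0.001, 0, 0.004], 0],
    [1, [0.001, 0, 0.005], 0],
    [1, [0.001, 0, 0.005], 0],
    [1, [0.001, 0, 0.005], 0],
    [1, [-0.003, 0, -0.005], 0],
    [1, [-0.004, 0, -0.015], 0],
    [1, [-0.004, 0, -0.015], 0]
  ]
}}

```text
clock: 24.8
tcp_pos: [546.7, -60.8, 213.0]
orientation: [0.707, 0.707, 0.001, 0.001]
force: [0.8, -0.3, -0.8]
grip_width: 0.443
```

```bash
python3 look.py m wrist|head -3;python3 ang.py pics/m_wrist_P.npy 155
python3 - <<'E'
from h import *
# foot location from wrist: blue px
d=np.load("pics/m_wrist.npz"); W=d["W"]; p=d["px"].astype(int)
m=(p[...,2]>p[...,0]+40)&(W[...,2]>80)
P=W[m]; print(m.sum(), np.nanpercentile(P,[2,50,98],axis=0).round(0).tolist())
E
```

```text
[546.7 -60.8 213. ] [ 0.8 -0.3 -0.8] [-0.05 -0.02  0.04] 24.8 0.443
wrist 0.92 30172
100 21 [[520.0, 13.0], [577.0, 16.0], [578.0, 22.0]]
theta 83.73299819024747 n 5339 y range -88.2464236583283 44.44094146029075
-60 axis z 146.5
-25 axis z 150.4
0 axis z 153.1
20 axis z 155.3
23 axis z 155.7
100 axis z 164.1
150 axis z 169.6
156 [[522.0, -102.0, 144.0], [547.0, -99.0, 152.0], [572.0, -94.0, 160.0]]
```

Run:
```python
from h import *
for c in ("scene","top"):
    r=optics.read_camera(c); W=cloud(r); p=r["pixels"].astype(int)
    m=(p[...,2]>p[...,0]+40)&(p[...,2]>p[...,1]+25)&(W[...,2]>90)&(W[...,2]<200)&(abs(W[...,0]-546)<35)
    P=W[m]; 
    for nm,k in (("foot",P[:,1]<0),("band",P[:,1]>0)):
        if k.sum()>5: print(c,nm,k.sum(),np.percentile(P[k],[1,5,50,95,99],axis=0).round(1).tolist())
    cv2.imwrite(f"pics/n_{c}.png",r["pixels"][:,:,::-1])
    t=optics.trace("cylinder_blue",c)
    if t:
        Q=W[t[0]["region"]]; Q=Q[(Q[:,2]>100)&(abs(Q[:,0]-546)<30)]; print(np.percentile(Q[:,1],[0.5,2,98,99.5]))
```

```text
scene foot 340 [[518.8, -114.9, 141.4], [522.2, -114.4, 148.4], [541.5, -109.7, 170.3], [562.5, -98.3, 177.0], [566.8, -97.4, 177.7]]
top band 136 [[529.8, 85.1, 177.3], [531.3, 85.3, 180.0], [544.6, 92.7, 188.5], [560.7, 98.6, 191.5], [561.6, 98.6, 192.7]]
[-50.94097958 -47.3074451  107.32809588 109.37629224]
```

View pics/n_top.png

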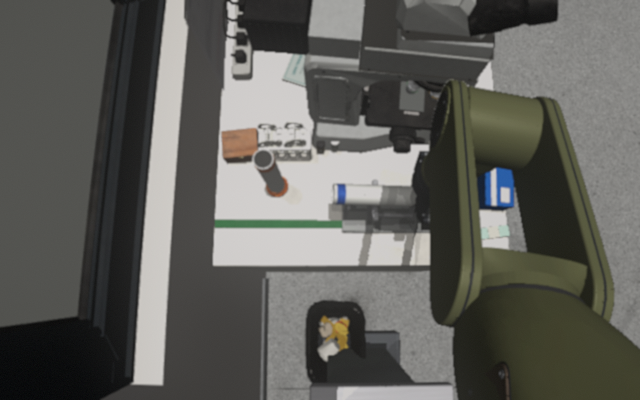

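>>> {"name": "step_arm", "arguments": {
  "targets": [
    [1, [-0.012, 0, -0.003], 0],
    [1, [-0.03, 0, -0.003], 0],
    [1, [-0.045, 0, -0.003], 0],
    [1, [-0.045, 0, 0], 0],
    [1, [-0.045, 0, 0.006], 0],
    [1, [-0.045, 0, 0.012], 0],
    [1, [-0.045, 0, 0.015], 0],
    [1, [-0.045, 0, 0.0165], 0],
    [1, [-0.045, 0, 0.0165], 0],
    [1, [-0.045, 0, 0.0165], 0]
  ]
}}

```text
clock: 26.35
tcp_pos: [546.1, -105.5, 195.9]
orientation: [0.707, 0.707, 0.0, 0.0]
force: [0.1, -0.4, -0.8]
grip_width: 0.442
```

```bash
python3 look.py o wrist|head -3;python3 ang.py pics/o_wrist_P.npy 148
python3 - <<'E'
from h import *
for c in ("scene","top"):
    r=optics.read_camera(c); W=cloud(r); p=r["pixels"].astype(int)
    m=(p[...,2]>p[...,0]+40)&(p[...,2]>p[...,1]+25)&(W[...,2]>90)&(W[...,2]<200)&(abs(W[...,0]-546)<35)
    P=W[m]; 
    for nm,k in (("foot",P[:,1]<0),("band",P[:,1]>0)):
        if k.sum()>5: print(c,nm,k.sum(),np.percentile(P[k],[1,5,50,95,99],axis=0).round(1).tolist())
    cv2.imwrite(f"pics/o_{c}.png",r["pixels"][:,:,::-1])
    if c=="top":
        t=optics.trace("cylinder_blue",c)
        if t:
            Q=W[t[0]["region"]]; Q=Q[(Q[:,2]>100)&(abs(Q[:,0]-546)<30)]; print(np.percentile(Q[:,1],[0.5,2,98,99.5]))
E
```

```text
[ 546.1 -105.5  195.9] [ 0.1 -0.4 -0.8] [-0.03  0.01 -0.  ] 26.35 0.442
wrist 0.95 29863
120 194 [[522.0, -146.0], [567.0, -143.0], [572.0, -137.0]]
theta 83.71054216370614 n 5338 y range -132.79540359233127 -0.07227583579413019
-60 axis z 134.3
-25 axis z 138.2
0 axis z 140.9
20 axis z 143.1
23 axis z 143.4
100 axis z 151.9
150 axis z 157.4
scene foot 335 [[518.9, -159.2, 122.1], [521.6, -158.5, 130.6], [541.6, -153.6, 154.8], [564.1, -143.5, 161.2], [568.1, -142.2, 162.1]]
top band 131 [[530.6, 39.9, 162.8], [531.7, 40.0, 165.8], [544.7, 47.5, 173.2], [560.7, 53.5, 176.5], [563.7, 53.7, 177.5]]
[-100.65214572  -96.47379314   62.62248468   64.71904902]
```

View pics/o_top.png

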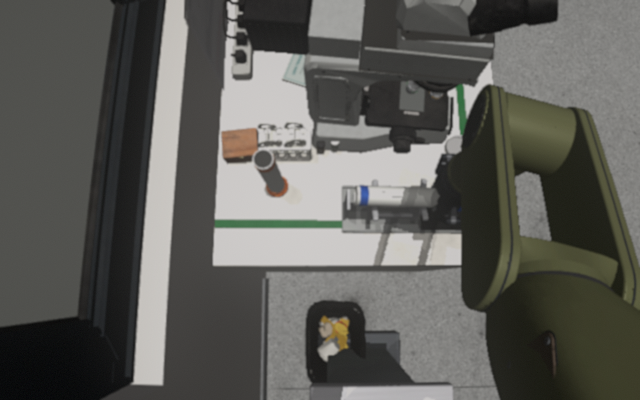

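View pics/o_wrist.png

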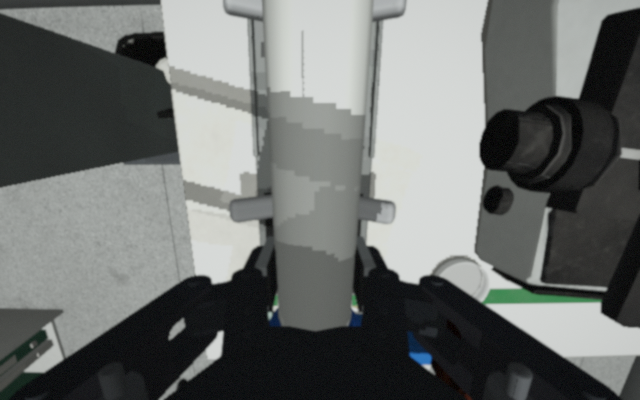

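>>> {"name": "step_arm", "arguments": {
  "targets": [
    [1, [0, 0, 0.003], 0],
    [1, [0, 0, 0.005], 0],
    [1, [0, 0, 0.005], 0],
    [0.55, [0, 0, 0.005], 0],
    [0.54, [0, 0, 0.005], 0],
    [0.53, [0, 0, 0.005], 0],
    [0.52, [0, 0, 0.005], 0],
    [0.51, [0, 0, 0.005], 0],
    [0.5, [0, 0, 0.005], 0],
    [0.5, [0, 0, 0.005], 0]
  ]
}}

```text
clock: 27.85
tcp_pos: [546.0, -105.6, 190.7]
orientation: [0.707, 0.707, 0.0, 0.0]
force: [-0.2, 1.5, 0.5]
grip_width: 0.502
```

```bash
python3 look.py p wrist|head -3;python3 ang.py pics/p_wrist_P.npy 125
```

```text
[ 546.  -105.6  190.7] [-0.2  1.5  0.5] [-0.01 -0.04 -0.  ] 27.85 0.502
wrist 0.93 28344
120 2185 [[526.0, -65.0], [559.0, -8.0], [565.0, 10.0]]
theta 97.04478008947592 n 4991 y range -123.48576043475775 7.3386634899101075
-60 axis z 143.0
-25 axis z 138.7
0 axis z 135.6
20 axis z 133.1
23 axis z 132.8
100 axis z 123.3
150 axis z 117.1
```

View pics/p_wrist.png

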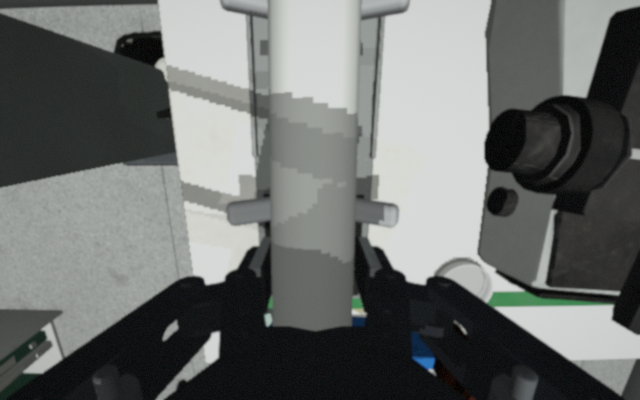

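```bash
cat > ends.py <<'E'
from h import *
for c in ("scene","top"):
    r=optics.read_camera(c); W=cloud(r); p=r["pixels"].astype(int)
    m=(p[...,2]>p[...,0]+40)&(p[...,2]>p[...,1]+25)&(W[...,2]>80)&(W[...,2]<200)&(abs(W[...,0]-546)<35)
    P=W[m]; 
    for nm,k in (("foot",P[:,1]<0),("band",P[:,1]>0)):
        if k.sum()>5: print(c,nm,k.sum(),np.percentile(P[k],[1,5,50,95,99],axis=0).round(1).tolist())
    cv2.imwrite(f"pics/q_{c}.png",r["pixels"][:,:,::-1])
    if c=="top":
        t=optics.trace("cylinder_blue",c)
        if t:
            Q=W[t[0]["region"]]; Q=Q[(Q[:,2]>100)&(abs(Q[:,0]-546)<30)]; print(np.percentile(Q[:,1],[0.5,2,98,99.5]))
        k=(W[...,2]>118)&(W[...,2]<133)&(W[...,1]>60)&(W[...,1]<90)&(abs(W[...,0]-546)<22); print("stop",k.sum(),np.percentile(W[k][:,1],[2,50,98]) if k.any() else 0)
        im=r["pixels"][150:260,320:500,::-1]; cv2.imwrite("pics/q_topc.png",cv2.resize(im,None,fx=4,fy=4))
print(get_state()["clock"])
E
python3 ends.py
```

```text
scene foot 465 [[517.6, -155.4, 123.4], [520.8, -154.7, 129.4], [541.3, -150.0, 159.1], [563.1, -137.5, 171.0], [566.7, -135.5, 172.4]]
top band 125 [[529.6, 48.0, 126.2], [530.7, 48.3, 129.6], [544.1, 54.4, 136.9], [559.2, 62.4, 140.2], [561.8, 62.6, 141.7]]
[-100.77698502  -96.46271297   64.39400832   66.47584135]
stop 94 [61.37354336 74.10034886 78.36717441]
28.1
```

View pics/q_topc.png

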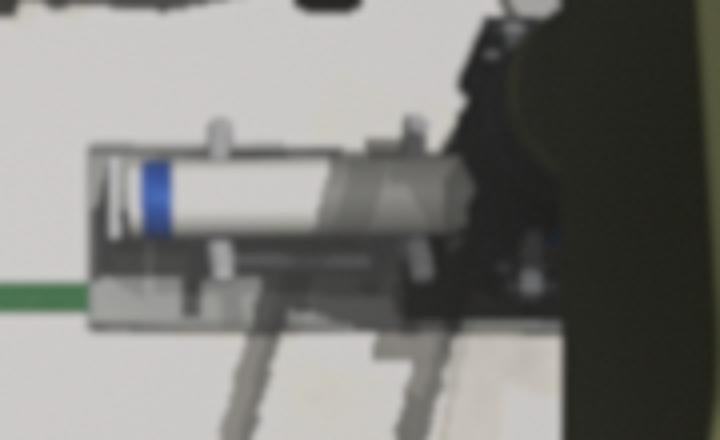

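The tube now lies in both notches: theta 97.0°, with the axis 23 mm above each notch. The mouth is about 5 mm short of the stop, so I'll regrip gently and close that gap.

>>> {"name": "step_arm", "arguments": {
  "targets": [
    [0.6, [0, 0, 0], 0],
    [0.6, [0, 0, 0], 0],
    [0.6, [0.002, 0, 0.0002], 0],
    [0.6, [0.0035, 0, 0.0004], 0],
    [0.6, [0.005, 0, 0.0006], 0],
    [0.6, [0.005, 0, 0.0006], 0],
    [0.54, [0.005, 0, 0.0006], 0],
    [0.52, [0.005, 0, 0.0006], 0],
    [0.5, [0.005, 0, 0.0006], 0],
    [0.5, [0.005, 0, 0.0006], 0]
  ]
}}

```text
clock: 29.35
tcp_pos: [546.2, -100.2, 189.8]
orientation: [0.707, 0.707, 0.0, -0.0]
force: [-0.1, 0.1, 0.0]
grip_width: 0.499
```

```bash
python3 ends.py; python3 look.py r wrist|head -3;python3 ang.py pics/r_wrist_P.npy 125
```

```text
scene foot 453 [[518.2, -150.8, 124.6], [521.8, -150.2, 129.6], [542.0, -145.6, 158.9], [563.3, -132.9, 170.7], [567.1, -130.8, 172.5]]
top band 126 [[527.9, 52.2, 124.2], [529.8, 52.5, 128.8], [543.3, 58.5, 136.6], [559.3, 66.4, 140.6], [562.1, 66.5, 141.2]]
[-92.81744377 -89.79617063  70.16528729  72.39476058]
stop 105 [60.33705994 73.97067296 78.41698592]
29.5
[ 546.1 -100.4  190. ] [ 0.3 -0.1  0.1] [ 0.07 -0.03  0.03] 29.5 0.501
wrist 0.59 28271
120 2419 [[526.0, -61.0], [533.0, -4.0], [565.0, 14.0]]
theta 96.8553098773343 n 4992 y range -118.5084970943835 12.07738159758563
-60 axis z 142.8
-25 axis z 138.6
0 axis z 135.6
20 axis z 133.2
23 axis z 132.8
100 axis z 123.6
150 axis z 117.6
```

View pics/q_topc.png

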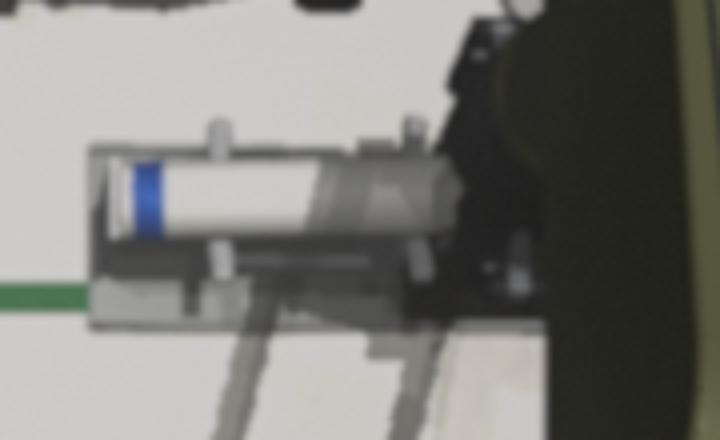

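>>> {"name": "step_arm", "arguments": {
  "targets": [
    [0.45, [0, 0, 0], 0],
    [0.4, [-0.003, 0, 0], 0],
    [0.2, [-0.006, 0, 0], 0],
    [0, [-0.006, 0, 0], 0],
    [0, [-0.006, 0, 0], 0],
    [0, [-0.006, 0, -0.01], 0],
    [0, [-0.006, 0, -0.03], 0],
    [0, [-0.006, 0, -0.07], 0],
    [0, [-0.006, 0, -0.12], 0],
    [0, [-0.006, 0, -0.17], 0]
  ]
}}

```text
clock: 30.85
tcp_pos: [545.7, -106.4, 362.3]
orientation: [0.707, 0.707, 0.0, 0.0]
force: [1.0, -0.1, 0.4]
grip_width: 0.999
```

>>> {"name": "step_arm", "arguments": {
  "targets": [
    [0, [-0.05, -0.03, 0], 0],
    [0, [-0.1, -0.06, 0], 0],
    [0, [-0.15, -0.09, 0], 0],
    [0, [-0.2, -0.12, 0], 0],
    [0, [-0.25, -0.12, 0], 0],
    [0, [-0.3, -0.12, 0], 0],
    [0, [-0.3, -0.12, 0], 0],
    [0, [-0.3, -0.12, 0], 0],
    [0, [-0.3, -0.12, 0], 0],
    [0, [-0.3, -0.12, 0], 0]
  ]
}}

```text
clock: 32.1
tcp_pos: [426.2, -405.3, 360.5]
orientation: [0.707, 0.708, 0.0, 0.0]
force: [0.8, -1.3, -0.5]
grip_width: 1.001
```

```bash
python3 ends.py; python3 look.py s scene top|head -2; python3 ang.py pics/s_top_P.npy 125
python3 - <<'E'
from h import *
print([(d["centre"],d["conf"]) for d in optics.spot_point("cylinder_orange","top")])
E
```

```text
scene foot 483 [[517.3, -150.7, 123.3], [520.5, -150.0, 128.8], [541.1, -145.4, 158.2], [563.2, -131.0, 170.3], [566.4, -129.4, 171.8]]
scene band 132 [[525.1, 50.5, 123.6], [526.3, 51.1, 127.3], [542.3, 58.1, 137.6], [560.0, 65.1, 141.0], [561.7, 66.1, 142.5]]
top foot 178 [[521.9, -143.5, 153.8], [525.0, -142.7, 155.8], [542.0, -135.5, 164.3], [561.2, -129.2, 169.7], [565.4, -128.1, 171.0]]
top band 116 [[529.5, 52.3, 125.1], [530.6, 53.3, 128.6], [544.1, 59.7, 136.6], [559.9, 66.3, 139.0], [561.9, 66.5, 140.9]]
[-142.0561301  -139.64161292   68.33360262   72.31519248]
stop 113 [60.5679076  73.93830505 78.34247986]
32.25
[ 426.2 -405.8  360.4] [0.1 0.  0.4] [ 0.02 -0.02 -0.03] 32.25 0.999
scene 0.89 2425
theta 97.24952363152369 n 298 y range -134.1828355510668 72.60014421519253
-60 axis z 143.1
-25 axis z 138.7
0 axis z 135.5
20 axis z 132.9
23 axis z 132.5
100 axis z 122.8
150 axis z 116.4
[([605.7, 236.8, -0.2], 0.87)]
```

View pics/q_scene.png

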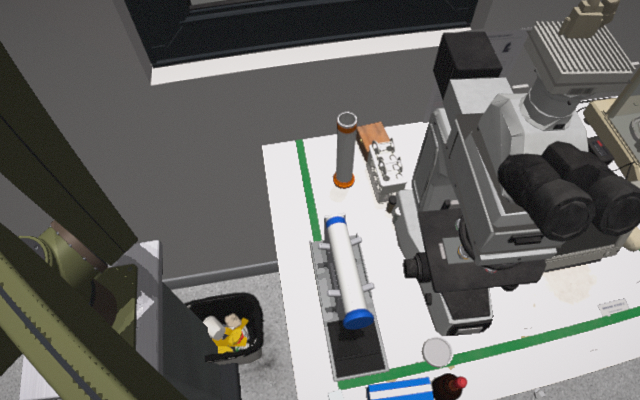

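View pics/q_topc.png

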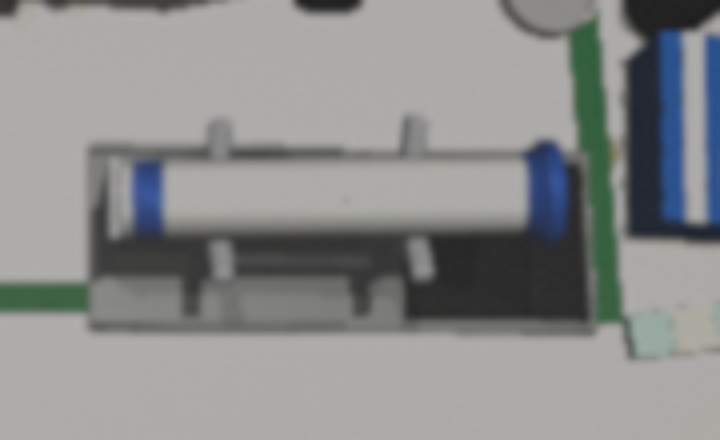

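The blue cylinder lies in both notches, mouth at the stop and foot (357,319) out before the tall ledge. Orange still stands at (345,180), and the robot is clear.

```bash
python3 -c "
from plant import env,get_state
print(env.hand_in(), get_state()['clock'])"
```

```text
the job is handed in; nothing more can be done
the job is handed in; nothing more can be done
```

The blue cylinder is lying in both notched ledges to drain, and I handed the job in at about 32 s of the 54 s allowed.

- **First stage:** I gripped it near the mouth and tilted it over the heel bar with its foot on the mat. It leaned on the tall ledge at about 41°, and I let go and backed off.
- **Second stage:** I took it again about 42 mm up from the foot. The pads held it too firmly to turn on its own when lifted. I levered it over the tall ledge to 84°, set it back and loosened the grip so it settled into the low ledge. I then gripped it once more to slide it about 5 mm forward to the stop, let go and backed off.

**Last checks, with the hand clear:**
- The tube lies at 97.2°, which is 7° mouth down as required. Its axis is about 23 mm above both notches.
- The mouth is at the stop to within about 2 mm, and the foot hangs out before the tall ledge.
- The orange cylinder still stands where it was, within measuring error.
- The highest force I read was about 25 N, but I only sampled it at the end of each move, so brief peaks would not show.

No final check failed or disagreed. The hand-in gave no verdict.

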